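# Ready the hearing-aid dryer for the night

### The arm

A 6-joint arm with a two-finger parallel gripper is mounted at the origin on the work surface. World frame = base frame: x ahead of the robot, y to its left, z up, the work surface at z = 0. Lengths are in m, angles in rad, forces in N, time in s.
With the tool pointing down it reaches from about 0.3 to 0.775 m from the base axis. Payload 14.6 kg.
Tool frame: the origin (TCP) lies on the centre line of the jaws, within the pads' length; the fingertips stand 22 mm ahead of it and the grasp point (between the pads) lies 3 mm ahead of it; z points along the fingers, y is the line along which they close (so a half turn about z gives the same grasp; the last joint's range is limited). The gripper opens to 85 mm and grips with 20 to 120 N. Pads are 22 mm wide; open, the fingers measure 114 mm over their backs; the gripper's body (76 mm by 85 mm) begins 54 mm behind the grasp point. The pads swing forward as they close: fully open they stand 13 mm farther back than shut.
Start: joints at [-1.343, 0.3, 1.521, -0, 1.321, -0.067], TCP at [0.16, -0.526, 0.253] pointing down, gripper open.
Joint ranges: [-3.03, 3.03], [-0.79, 2.21], [0.23, 2.52], [-1.04, 4.18], [0, 3.07], [-2.55, 2.55]. Speed limits (rad/s): [2.22, 2.22, 2.57, 3.14, 3.14, 3.14].

### API

Orientations are given as a unit quaternion [w, x, y, z].
In Python, from plant import env, snapshot, camera_params gives the robot as it stands.
- The arm moves only by the shell command python3 -m pendant 'ROWS' [FORCE]. ROWS is JSON, a list that holds one entry, the list of rows, each a list of 7 numbers: the shift along the tool's x, y, z in m, then the turn, a rotation vector about the tool's x, y, z in degrees, then the opening, from 0 (shut) to 1 (fully open). In form: [[[dx, dy, dz, rx, ry, rz, gripper], ...]]. A call has 1 to 5 rows; each row is the pose to reach, as a shift and turn from the pose commanded when the call began, along the tool's axes at that moment; what a row does not reach only later rows make up. A row lasts 1/8 s, in which the tool goes at most 62.5 mm and 10.7 degrees, less where a joint would pass 70% of its speed; a pose out of reach is approached as far as the arm can. A call with a gripper value outside its range is refused whole. The fingers move at their own pace and stop on an object; FORCE is the grip in N (left out, the last holds). Time passes only in rows, so rows that repeat a pose let the fingers close. It gives the time, the measured TCP pose, the force, the opening and the grip force at its end, in the units of the state.
- env.get_state(): the state, without advancing time (a new reading comes with each control period).
- snapshot(name): name is "scene" or "top"; returns (picture, depth): 420x560x3 uint8, blue, green, red; 420x560 float32, m along the optical axis (not along the pixel's ray), 0 where there is no reading.
- camera_params(name): a dict with "intrinsics" (3x3 intrinsics, pixels), "k1" (the pictures are not rectified: a ray, as slopes to the right and down, at radius r is drawn at 1 + k1 r^2 times it, then the intrinsics apply), "pose" (4x4, takes a point from camera to world coordinates). Camera axes: x right, y up, looking along -z (the intrinsics and any distortion apply to the point x, -y, -z); pixel columns grow to the right and rows downward; lengths in m; the calibration is good to about 2 mm. A picture is of the moment at which its call begins. camera_params takes no time and is no camera call.
- env.finish_job(): hands the job in; it is judged then, once.
The state is a dict: "time": time; "joint_positions": joint angles; "joint_velocities": joint speeds; "effort": joint torques, N m; "ee_pos": TCP position; "eef_rot": TCP orientation; "contact_force": force on the tool from outside, world axes, zero at the start; "wrist_torque": the same for the moment, N m; "width": finger opening in m; "gripper_force": force on a finger pad.
Only numpy, scipy, OpenCV 4.12 (cv2) and the standard library are available. Lean on these libraries where they do the work, as an engineer would, in place of code of your own. Each camera call takes 0.05 s, during which the arm holds its last target. There are 200 camera calls.

### The job

Get the hearing-aid dryer ready for the night: turn its dial until the pointer stands on the long index line, then set the nested lids together, cover still on to keep the damp out, fully home on the glass jar, and let go of them. Then lift off the metal dust cover alone, leaving the white vented lid seated and undisturbed on the jar, and finish still holding the cover upright in the gripper, at least 8 cm clear above the vented lid. Leave the bottles, the hearing-aid case and the mirror as they are.

Things in the scene. Friction and masses are not known exactly. Their poses are not given: they have to be found in the camera images.
- dryer: Hearing-aid dryer: white plastic box 120 (its x) by 200 (its y) by 40 mm high, fixed by its feet to the 4 mm thick silicone mat on the cart top (underside at z = 0.004). Origin: centre of its underside; z up; yaw within 0.4 rad of the world's. On its flat top deck stand the dial (axis at its x 0, y +52 mm) and an open green glass jar (axis at its x 0, y -48 mm).
- jar_rim (a point): Centre of the jar's open mouth at rim level, 88 mm above the dryer's underside; z up. The jar is round, 55 mm outside, 48 mm inside, fixed in the dryer, and stands 48 mm above the deck, rising from a 69 mm collar 3 mm high. The two hearing aids already lie on its floor, 25 mm or more below the rim.
- dial (a joint): Dial angle, rad, 0 to 3.2 between stops, growing clockwise seen from above. At 2.0 the pointer stands on the index line, the one long mark (18 mm) on the deck, running from the dial along the dryer's +x; the others are short ticks. Starts between 0.6 and 1.3. Friction about 0.04 N m, no spring: it stays where left.
- dial_grip (a point): On the dial's axis, halfway up its grip bar, 16.5 mm above the deck. The bar is 12 mm thick, 20 mm high, its top 10 mm above this point, and reaches 24 mm ahead of the axis and 20 mm behind it; it stands on a disc 54 mm across whose top is 10 mm below this point. x (turning with the dial) runs along the bar to the pointer end, the longer one, with a white line on top; z up.
- ventlid: Inner, lower lid of the nested pair: white plastic, round, about 70 g. Origin: centre of its underside; z up. From below: plug 43 mm across, tapered to 34 at its foot, to 12 mm height; rim 60 mm across, from 12 to 22 mm, to hold it by; slotted dome 41 mm across to 29 mm, under the cover. It starts standing on its plug on the mat (origin z 0.004).
- rim_mid (a point): Point of the vented lid on its axis at the middle height of its 60 mm rim, 17 mm above its underside. When the lid is home, the plug is loose in the jar (2.5 mm play all round), the rim lies on the glass and this point is 5 mm above jar_rim. Only its weight holds it there. Lifting by this rim takes the cover along.
- cover: Outer, upper lid of the pair: brushed aluminium dust cover, round, about 50 g: cap 51 mm across, 13 mm high, with a knob on top. Origin: centre of its lower edge; z up. It rests loosely (2 mm play) over the vented lid's dome on top of that lid's rim, its origin 22 mm above the vented lid's origin. Lifting by the knob takes the cover alone.
- knob_mid (a point): Middle of the cover's knob, 24 mm above the cover's origin, on its axis. The knob is round, 22 mm across, from 7 mm below this point to 7 mm above it, on a neck 17 mm across and 4 mm high; the flat top of the cap is 11 mm below this point.
- bottle_a: Eyedrop bottle, 25 mm across, 62 mm high, standing; origin at the centre of its underside. To be left alone.
- bottle_b: A second, identical eyedrop bottle. To be left alone.
- aidcase: Closed hearing-aid case with a toggle latch, 56 by 84 by 33 mm; origin at the centre of its underside. To be left alone.
- mirror: Steel hand mirror lying flat, 7 mm thick, disc 80 mm across with its handle along its +y to 139 mm; origin at the underside of the disc's centre. To be left alone.

How it is judged:
On the way, in this order (a step that is already met when the one before it is completed fails the run):
1. the dial's pointer stands on the index line (value of joint dial between 1.88 and 2.12 rad), for 0.3 s.
2. the nested lids sit fully home on the jar, cover still on the vented lid, and the fingers have let go of both (horizontal distance between ventlid and jar_rim below 0.006 m and z of ventlid in the frame of jar_rim between -0.0145 and -0.0095 m and angle between ventlid's own z axis and vertical below 0.08 rad and not (distance between cover and ventlid above 0.031 m) and linear speed of cover below 0.02 m/s and contact force between the fingers and ventlid below 0.1 N and contact force between the fingers and cover below 0.1 N), for 0.2 s.
At the end, for the whole second after the job is handed in: Dial within 0.12 rad of the index; vented lid seated on the jar (6 mm of its axis, 2.5 mm in height, 0.08 rad of level), at rest, untouched; cover held still in the fingers only, within 0.35 rad of upright, its origin at least 80 mm above the vented lid's (all of step 1 and horizontal distance between ventlid and jar_rim below 0.006 m and z of ventlid in the frame of jar_rim between -0.0145 and -0.0095 m and angle between ventlid's own z axis and vertical below 0.08 rad and z of cover in the frame of ventlid above 0.08 m and angle between cover's own z axis and vertical below 0.35 rad and linear speed of cover below 0.03 m/s and linear speed of ventlid below 0.01 m/s and contact force between the fingers and cover above 1 N and contact force between cover and ventlid below 0.05 N and contact force between cover and dryer below 0.05 N and contact force between the arm and ventlid below 0.1 N); the arm keeps its last pose, push and grip.
It fails at once if the cover comes off the vented lid while that lid is not seated on the jar (distance between cover and ventlid above 0.031 m and not (horizontal distance between ventlid and jar_rim below 0.006 m and z of ventlid in the frame of jar_rim between -0.0145 and -0.0095 m and angle between ventlid's own z axis and vertical below 0.08 rad)).
It fails at once if the first bottle is shifted by more than 20 mm (distance of bottle_a from where it was at the start of the episode above 0.02 m).
It fails at once if the second bottle is shifted by more than 20 mm (distance of bottle_b from where it was at the start of the episode above 0.02 m).
It fails at once if the hearing-aid case is shifted by more than 20 mm (distance of aidcase from where it was at the start of the episode above 0.02 m).
It fails at once if the mirror is shifted by more than 20 mm (distance of mirror from where it was at the start of the episode above 0.02 m).
It also fails if it takes over 72 s, if anything falls off the work surface, if the arm or the gripper's body presses on something with over 40 N, if the wrist force passes 120 N, or if a joint passes its speed limit or range.

## Working session

There is one attempt and no reset: what is moved stays moved. The work goes in short steps, Python scripts to look and compute and a shell command to move; the robot and the scene stay as the last step left them, time stands still between calls to the robot, and variables do not carry over. Pictures are saved under pics/ and viewed, at most 10 in all, crops included, and the job is handed in when it is done.

```bash
mkdir -p pics; ls
python3 - <<'E'
from plant import env,snapshot,camera_params
import cv2,numpy as np
for n in("scene","top"):
    im,d=snapshot(n);np.savez(n+".npz",im=im,d=d);cv2.imwrite(f"pics/{n}0.png",im)
    c=camera_params(n);print(n,c)
s=env.get_state();print(s)
E
```

```text
pics
scene {'intrinsics': array([[518.41845754,   0.        , 267.43288964],
       [  0.        , 518.41845754, 210.32982865],
       [  0.        ,   0.        ,   1.        ]]), 'k1': 0.027398551326348577, 'pose': array([[ 0.76009247, -0.32022104,  0.56543604,  1.13924726],
       [ 0.64947677,  0.40243778, -0.64515406, -0.67080818],
       [-0.02096092,  0.85761432,  0.51386605,  0.62298673],
       [ 0.        ,  0.        ,  0.        ,  1.        ]])}
top {'intrinsics': array([[504.61523783,   0.        , 282.00807879],
       [  0.        , 504.61523783, 200.36341152],
       [  0.        ,   0.        ,   1.        ]]), 'k1': 0.02600210317139631, 'pose': array([[-0.00882088,  0.99284676, -0.11906933,  0.42125851],
       [-0.99994086, -0.00951553, -0.00526672,  0.00480398],
       [-0.00636205,  0.11901583,  0.99287197,  1.14085054],
       [ 0.        ,  0.        ,  0.        ,  1.        ]])}
{'time': 0.1, 'joint_positions': array([-1.34259426e+00,  3.00413414e-01,  1.52148584e+00, -3.49002109e-07,
        1.32071401e+00, -6.66224331e-02]), 'joint_velocities': array([ 1.99966064e-04, -9.38884490e-04, -2.17762097e-03, -1.67346898e-05,
       -6.88741965e-04,  1.24654475e-03]), 'effort': array([ 3.18029294e-06, -5.44379604e+01, -3.62371552e+01, -1.42497988e-04,
        3.01365260e-03,  2.18477993e-05]), 'ee_pos': array([ 0.15975969, -0.52610065,  0.25279324]), 'eef_rot': array([-5.08626422e-04,  9.89154340e-01,  1.46878968e-01, -4.13510765e-05]), 'contact_force': array([ 0.58882973, -0.74150783,  0.11197199]), 'wrist_torque': array([-0.04117694, -0.06190624,  0.05918816]), 'gripper_force': 0.0, 'width': 0.08549673768219805}
```

View pics/top0.png

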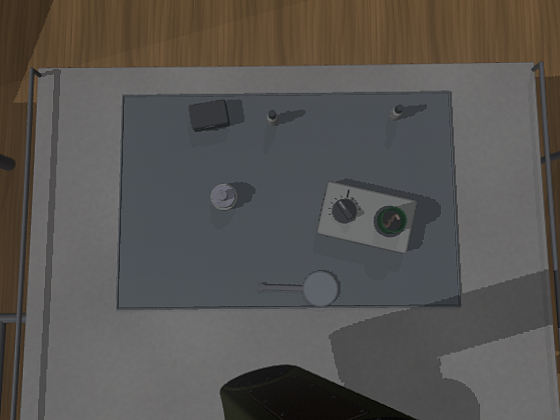

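View pics/scene0.png

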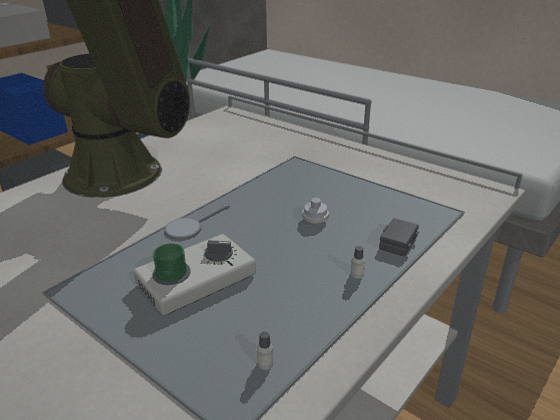

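The top view shows the lids at (223,196), the dial at (344,209), the jar at (391,221) and the mirror at (321,288), with the bottles and case along the upper edge. Next I'll enlarge the dial, jar and lids.

```bash
cat > h.py <<'E'
import numpy as np,cv2
from plant import env,snapshot,camera_params
def ray(n,u,v):
    c=camera_params(n);K=c["intrinsics"]
    p=np.array([(u-K[0,2])/K[0,0],(v-K[1,2])/K[1,1]]);q=p.copy()
    for _ in range(10): q=p/(1+c["k1"]*(q@q))
    P=c["pose"];return P[:3,3],P[:3,:3]@np.array([q[0],-q[1],-1])
def at_z(n,u,v,z):
    o,d=ray(n,u,v);return o+d*(z-o[2])/d[2]
def proj(n,p):
    c=camera_params(n);P=c["pose"];q=P[:3,:3].T@(np.array(p)-P[:3,3])
    s=np.array([q[0],-q[1]])/-q[2];s=s*(1+c["k1"]*(s@s));K=c["intrinsics"]
    return s[0]*K[0,0]+K[0,2],s[1]*K[1,1]+K[1,2]
def crop(im,u0,v0,w,h,k,f): cv2.imwrite(f,cv2.resize(im[v0:v0+h,u0:u0+w],None,fx=k,fy=k,interpolation=cv2.INTER_CUBIC))
E
python3 - <<'E'
from h import *
im=np.load("top.npz")["im"]
a=cv2.resize(im[170:262,310:425],None,fx=5,fy=5,interpolation=cv2.INTER_CUBIC)
b=cv2.resize(im[178:214,204:244],None,fx=5,fy=5,interpolation=cv2.INTER_CUBIC)
o=np.zeros((460,780,3),np.uint8);o[:,:575]=a;o[:180,580:780]=b
cv2.imwrite("pics/c1.png",o)
E
```

```text
(no output)
```

View pics/c1.png

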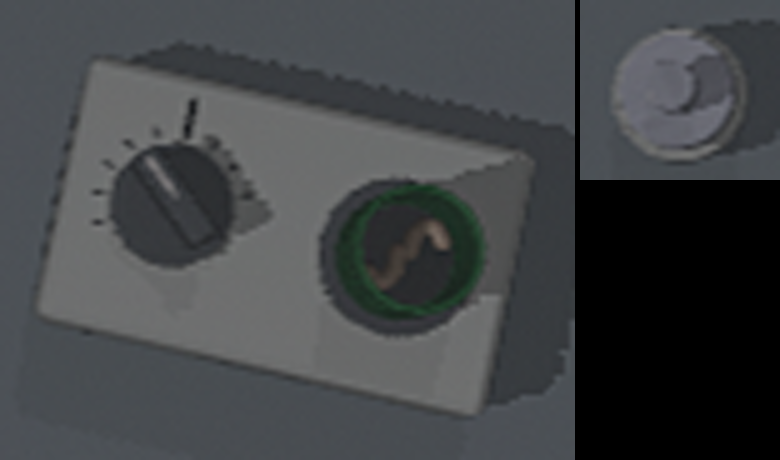

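The crop shows the deck corners at (95,58), (533,158), (480,415) and (38,318). The index line runs (187,137)-(195,100), and the pointer line (150,158)-(178,198). The jar rim is centred at (419,250), the lid rim at (678,95) and the knob at (676,86).

Run:
```python
from h import *
f=lambda x,y,z,u0=310,v0=170:at_z("top",u0+(x+.5)/5-.5,v0+(y+.5)/5-.5,z)
C=[f(*p,.044) for p in((95,58),(533,158),(480,415),(38,318))]
c=np.mean(C,0);print("dryer",c)
for a,b in((0,1),(3,2),):  # -y dir
    d=C[b]-C[a];print(np.linalg.norm(d),"yaw",np.arctan2(d[0],-d[1]))
for a,b in((3,0),(2,1)):
    d=C[b]-C[a];print(np.linalg.norm(d),"yaw",np.arctan2(d[1],d[0]))
d=f(195,100,.044)-f(187,137,.044);print("index",np.arctan2(d[1],d[0]))
d=f(150,158,.0705)-f(178,198,.0705);print("ptr",np.arctan2(d[1],d[0]))
print("dial",f(172,205,.0505),"jar",f(419,250,.092),f(401,257,.047))
print("lid",f(98,95,.026,204,178),"knob",f(96,86,.057,204,178))
# depth-based check
z=np.load("top.npz")["d"]
cam=camera_params("top")["pose"]
def dp(u,v):
    o,r=ray("top",u,v);return o+r*z[v,u]
print("depths knob",dp(223,195),"deck",dp(367,200),"mat",dp(260,230))
# scene view check of lids & jar
for n,p in(("knobtop",(0,0)),):pass
```

```text
dryer [ 0.51487987 -0.1735098   0.044     ]
0.19541862925455147 yaw -0.23799346862076087
0.19450063312358273 yaw -0.22508689995571554
0.11710307234786073 yaw -0.2325819615791386
0.11459148561913138 yaw -0.24061578520675134
index -0.23433040467818864
ptr 0.5884977690295888
dial [ 0.52837436 -0.12363585  0.0505    ] jar [ 0.50455835 -0.22077668  0.092     ] [ 0.50516095 -0.22257622  0.047     ]
lid [0.56465647 0.14166639 0.026     ] knob [0.5646098  0.13874721 0.057     ]
depths knob [0.56387571 0.13803804 0.05922089] deck [ 0.55168996 -0.17495154  0.04506804] mat [0.49082333 0.06103545 0.00373644]
```

```bash
cat > go.py <<'E'
# usage: go.py x y z yaw(tool x axis world angle, tool down) -> delta in tool axes
import sys,numpy as np
from plant import env
from scipy.spatial.transform import Rotation as R
x,y,z,a=map(float,sys.argv[1:5]);s=env.get_state();q=s["eef_rot"]
Rc=R.from_quat([q[1],q[2],q[3],q[0]])
Rt=R.from_euler("z",a)*R.from_euler("x",np.pi)
d=Rc.inv().apply(np.array([x,y,z])-s["ee_pos"]);r=(Rc.inv()*Rt).as_rotvec(degrees=True)
X=Rc.as_matrix()[:,0]
print("t",s["time"],"pos",s["ee_pos"].round(4),"yaw",round(np.arctan2(X[1],X[0]),3),"w",round(s["width"],4),"gf",round(s["gripper_force"],1),"F",s["contact_force"].round(1))
print("d",d.round(4),"r",r.round(1))
E
python3 go.py .527 -.123 .15 .588
```

```text
t 0.1 pos [ 0.1598 -0.5261  0.2528] yaw 0.295 w 0.0855 gf 0.0 F [ 0.6 -0.7  0.1]
d [ 0.4685 -0.2789  0.1031] r [ -0.1  -0.  -16.8]
```

```bash
python3 -m pendant '[[[0.234,-0.139,0.02,0,0,-8,1],[0.234,-0.139,0.02,0,0,-8,1],[0.234,-0.139,0.02,0,0,-8,1],[0.234,-0.139,0.02,0,0,-8,1],[0.234,-0.139,0.02,0,0,-8,1]]]' 40; python3 go.py .527 -.123 .15 .588
```

```text
time: 0.72
ee_pos: [0.3448, -0.3229, 0.2329]
eef_rot: [-0.0, 0.976, 0.217, -0.0]
contact_force: [0.1, 0.2, -0.1]
width: 0.0849
gripper_force: 0.0
t 0.725 pos [ 0.3448 -0.3229  0.2329] yaw 0.437 w 0.0849 gf 0.0 F [ 0.1  0.2 -0.1]
d [ 0.2497 -0.1039  0.083 ] r [-0.  -0.  -8.6]
```

```bash
python3 -m pendant '[[[0.25,-0.104,0.083,0,0,-8.6,1],[0.25,-0.104,0.083,0,0,-8.6,1],[0.25,-0.104,0.083,0,0,-8.6,1],[0.25,-0.104,0.083,0,0,-8.6,1],[0.25,-0.104,0.083,0,0,-8.6,0.45]]]'; python3 go.py .527 -.123 .076 .588
```

```text
time: 1.35
ee_pos: [0.5273, -0.1233, 0.1489]
eef_rot: [-0.001, 0.957, 0.289, -0.001]
contact_force: [-0.3, -0.7, 0.7]
width: 0.0696
gripper_force: 0.0
t 1.35 pos [ 0.5273 -0.1233  0.1489] yaw 0.587 w 0.0696 gf 0.0 F [-0.3 -0.7  0.7]
d [-0.     -0.0003  0.0729] r [-0.1  0.1 -0.1]
```

```bash
python3 -m pendant '[[[0,0,0.04,0,0,0,0.4],[0,0,0.065,0,0,0,0.4],[0,0,0.073,0,0,0,0.4],[0,0,0.073,0,0,0,0.4],[0,0,0.073,0,0,0,0.2]]]'; python3 -m pendant '[[[0,0,0,0,0,0,0],[0,0,0,0,0,0,0],[0,0,0,0,0,0,0],[0,0,0,0,0,0,0]]]' 40; python3 go.py .527 -.123 .076 -.234
```

```text
time: 1.98
ee_pos: [0.5268, -0.1259, 0.0784]
eef_rot: [0.0, 0.958, 0.288, 0.001]
contact_force: [-0.5, -0.8, -0.1]
width: 0.0177
gripper_force: 0.0
time: 2.48
ee_pos: [0.5268, -0.1259, 0.0785]
eef_rot: [0.001, 0.958, 0.288, 0.001]
contact_force: [-2.2, -0.3, 7.2]
width: 0.011
gripper_force: 42.5
t 2.475 pos [ 0.5268 -0.1259  0.0785] yaw 0.585 w 0.011 gf 42.5 F [-2.2 -0.3  7.2]
d [ 0.0018 -0.0023  0.0025] r [ 0.  -0.1 46.9]
```

```bash
python3 -m pendant '[[[0,0,0,0,0,10,0],[0.001,0,0,0,0,20,0],[0.001,0,0,0,0,30,0],[0.001,-0.001,0,0,0,40,0],[0.001,-0.001,0,0,0,47,0]]]';python3 -m pendant '[[[0,0,0,0,0,0,0],[0,0,0,0,0,0,0]]]'; python3 go.py .527 -.123 .076 -.234
python3 - <<'E'
from h import *
im,d=snapshot("top");crop(im,310,170,115,92,5,"pics/c2.png")
E
```

```text
time: 3.1
ee_pos: [0.5264, -0.1234, 0.0784]
eef_rot: [-0.001, 0.993, -0.12, -0.0]
contact_force: [-7.9, 12.1, 14.1]
width: 0.011
gripper_force: 43.4
time: 3.35
ee_pos: [0.5264, -0.1234, 0.0784]
eef_rot: [-0.001, 0.993, -0.118, -0.0]
contact_force: [-9.2, 9.7, 13.7]
width: 0.0106
gripper_force: 43.4
t 3.35 pos [ 0.5264 -0.1234  0.0784] yaw -0.236 w 0.0106 gf 43.4 F [-9.2  9.7 13.7]
d [ 0.0005 -0.0005  0.0024] r [-0.1  0.  -0.1]
```

View pics/c2.png

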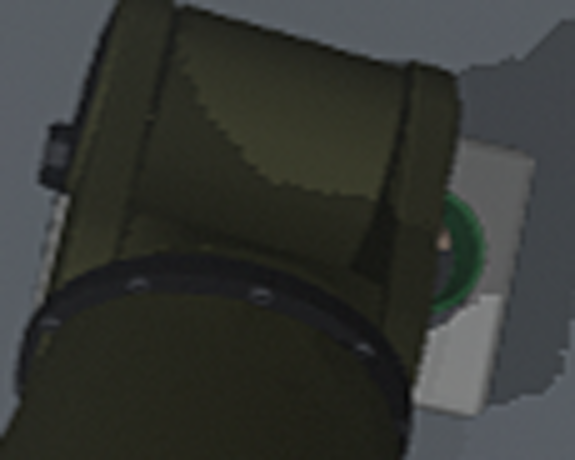

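```bash
python3 -m pendant '[[[0,0,0,0,0,0,0.5],[0,0,0,0,0,0,0.5],[0,0,-0.05,0,0,0,0.6],[0,0,-0.1,0,0,0,0.8],[0,0,-0.12,0,0,0,1]]]'; python3 go.py .43 .02 .20 0
```

```text
time: 4.03
ee_pos: [0.5273, -0.1247, 0.2004]
eef_rot: [0.0, 0.993, -0.118, 0.002]
contact_force: [-0.3, 0.7, -0.7]
width: 0.0838
gripper_force: 0.0
t 4.025 pos [ 0.5273 -0.1247  0.2004] yaw -0.236 w 0.0838 gf 0.0 F [-0.3  0.7 -0.7]
d [-0.1284 -0.118  -0.0002] r [  0.1  -0.2 -13.5]
```

```bash
python3 -m pendant '[[[-0.128,-0.118,0,0,0,-13.5,1],[-0.128,-0.118,0,0,0,-13.5,1],[-0.128,-0.118,0,0,0,-13.5,1],[-0.128,-0.118,0,0,0,-13.5,1]]]'
python3 - <<'E'
from h import *
im,d=snapshot("top");np.savez("top2.npz",im=im,d=d);im2,_=snapshot("scene")
a=cv2.resize(im[170:262,310:425],None,fx=5,fy=5,interpolation=cv2.INTER_CUBIC)
b=cv2.resize(im[178:214,204:244],None,fx=5,fy=5,interpolation=cv2.INTER_CUBIC)
c=cv2.resize(im2[190:226,294:334],None,fx=5,fy=5,interpolation=cv2.INTER_CUBIC)
o=np.zeros((460,780,3),np.uint8);o[:,:575]=a;o[:180,580:780]=b;o[200:380,580:780]=c
cv2.imwrite("pics/c3.png",o)
E
```

```text
time: 4.53
ee_pos: [0.4286, 0.022, 0.1977]
eef_rot: [-0.0, 1.0, 0.001, 0.0]
contact_force: [-0.2, 0.2, 0.2]
width: 0.0856
gripper_force: 0.0
```

View pics/c3.png

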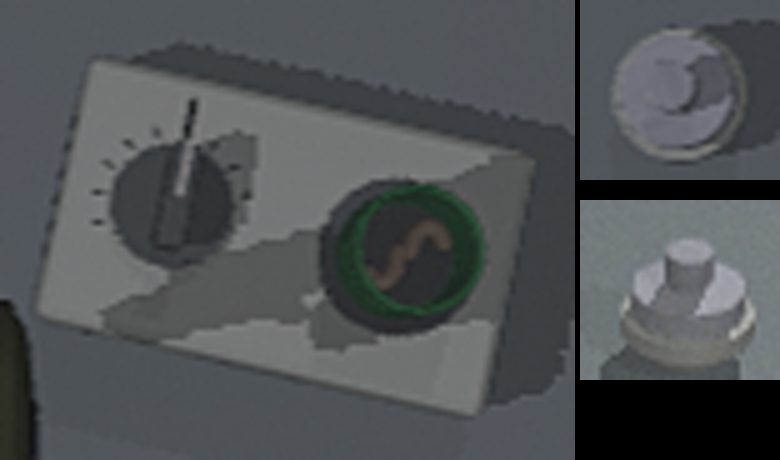

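The pointer line at (188,145)-(182,192) lies nearly in line with the index line at (187,137)-(195,100). I'll measure the residual angle.

Run:
```python
from h import *
im=np.load("top2.npz")["im"];g=im.mean(2)
f=lambda x,y,z:at_z("top",310+(x+.5)/5-.5,170+(y+.5)/5-.5,z)
# white line: row-wise weighted centroid
P=[]
for v in range(199,209):
    r=g[v,342:352];w=np.clip(r-r.min()-.45*(r.max()-r.min()),0,None);P.append(at_z("top",342+(w*np.arange(10)).sum()/w.sum(),v,.0705));print(v,r.astype(int))
P=np.array(P);d=np.polyfit(P[:,0],P[:,1],1);print("ptr",np.arctan(d[0]))
I=[]
for v in range(190,198):
    r=255-g[v,343:353];w=np.clip(r-r.min()-.5*(r.max()-r.min()),0,None);I.append(at_z("top",343+(w*np.arange(10)).sum()/w.sum(),v,.044))
I=np.array(I);print("idx",np.arctan(np.polyfit(I[:,0],I[:,1],1)[0]))
a,b=f(172,240,.0705),f(186,150,.0705);e=b-a;print("bar",np.arctan2(e[1],e[0]))
```

```text
199 [ 55  58  55  54  70 106  97  53  76  79]
200 [ 62  59  54  57  82 110  98  59  66  73]
201 [ 65  55  55  63  93 121  95  52  42  54]
202 [ 65  51  49  60  98 108  71  56  43  48]
203 [ 61  47  54  59 106 118  70  56  46  49]
204 [ 58  49  57  71 112 112  58  51  43  51]
205 [ 56  49  58  82 111  95  54  50  50  51]
206 [ 55  56  65  95 112  82  52  44  50  51]
207 [ 51  50  62 108 119  72  56  44  51  50]
208 [ 47  55  71 112 116  71  55  47  51  50]
ptr -0.24380094196405583
idx -0.19908620618036604
bar -0.17678565385411746
```

Dial is on the index. Now I'll cross-check the lid axis with the scene camera.

```bash
python3 - <<'E'
from h import *
print(at_z("scene",315.6,200,.057))
print("expected px lid .5646,.140:",proj("scene",[.5646,.14,.057]))
# jar rim in scene: green blob top
im,_=np.load("scene.npz")["im"],0
hsv=cv2.cvtColor(im,cv2.COLOR_BGR2HSV);m=((hsv[...,0]>50)&(hsv[...,0]<85)&(hsv[...,1]>120)).astype(np.uint8);m[:,:140]=0;m[:,200:]=0;m[:230]=0
x,y,w,h=cv2.boundingRect(m);print(x,y,w,h)
for p in((.5044,-.2205,.092),):
    q=[proj("scene",np.array(p)+.0275*np.array([np.cos(t),np.sin(t),0])) for t in np.linspace(0,6.28,60)];q=np.array(q);print("pred rim u",q[:,0].min(),q[:,0].max(),"vmin",q[:,1].min())
im=np.load("top.npz")["im"];hsv=cv2.cvtColor(im,cv2.COLOR_BGR2HSV);m=((hsv[...,0]>50)&(hsv[...,0]<85)&(hsv[...,1]>120)).astype(np.uint8);m[:,:360]=0;m[:,425:]=0;m[:170]=0;m[262:]=0
c=max(cv2.findContours(m,0,1)[0],key=cv2.contourArea);e=cv2.fitEllipse(cv2.convexHull(c));print(e,at_z("top",*e[0],.092))
E
python3 go.py .5645 .14 .10 0
```

```text
[0.57044345 0.13891349 0.057     ]
expected px lid .5646,.140: (np.float64(313.72885419752606), np.float64(198.98542475176748))
156 256 29 24
pred rim u 150.97062074808053 182.35498196762614 vmin 241.4532788868215
t 4.625 pos [0.43   0.0203 0.1976] yaw 0.001 w 0.0856 gf 0.0 F [-0.1 -0.1 -0.3]
d [ 0.1345 -0.1197  0.0978] r [ 0.  -0.1  0. ]Traceback (most recent call last):
  File "<stdin>", line 11, in <module>
cv2.error: OpenCV(4.12.0) /io/opencv/modules/imgproc/src/shapedescr.cpp:361: error: (-201:Incorrect size of input array) There should be at least 5 points to fit the ellipse in function 'fitEllipseNoDirect'
```

```bash
python3 -m pendant '[[[0.136,-0.12,0.03,0,0,0,1],[0.136,-0.12,0.03,0,0,0,1],[0.136,-0.12,0.03,0,0,0,1],[0.136,-0.12,0.08,0,0,0,1],[0.136,-0.12,0.098,0,0,0,1]]]'; python3 -m pendant '[[[0,0,0.03,0,0,0,1],[0,0,0.055,0,0,0,1],[0,0,0.069,0,0,0,1],[0,0,0.069,0,0,0,1]]]'; python3 go.py .566 .14 .028 0;  python3 - <<'E'
from h import *
im,d=snapshot("top");im2,_=snapshot("scene")
crop(im2,264,150,100,90,6,"pics/c4.png")
E
```

```text
time: 5.25
ee_pos: [0.5651, 0.1393, 0.096]
eef_rot: [0.0, 1.0, -0.0, -0.002]
contact_force: [-0.3, -0.7, 0.9]
width: 0.0859
gripper_force: 0.0
time: 5.75
ee_pos: [0.5658, 0.1397, 0.0302]
eef_rot: [0.0, 1.0, -0.0, -0.0]
contact_force: [-0.7, -0.0, 0.3]
width: 0.0852
gripper_force: 0.0
t 5.75 pos [0.5658 0.1397 0.0302] yaw -0.001 w 0.0852 gf 0.0 F [-0.7 -0.   0.3]
d [ 0.0002 -0.0003  0.0022] r [ 0.   0.  -0.1]
```

View pics/c4.png

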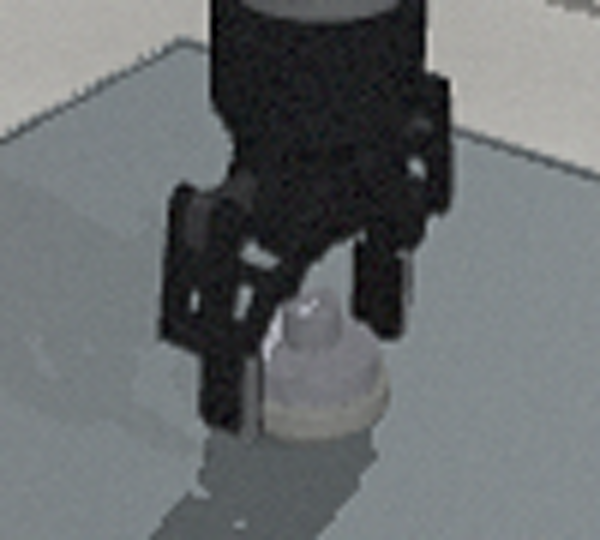

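The picture shows the lids standing between the fingers: left tip about (232,430), right tip about (380,335), rim centre about (323,405). I'll check the in-hand offset by projection.

Run:
```python
from h import *
c=lambda p:tuple(round((a-b)*6) for a,b in zip(proj("scene",p),(264,150)))
for z in(.008,.015,.021,.028):
    print(z,"-y tip +x corner",c([.5768,.1397-.043,z]),"-y back corner",c([.5768,.1397-.057,z]),"+y pad +x",c([.5768,.1397+.043,z]),"+y back",c([.5768,.1397+.057,z]))
t=np.linspace(0,6.28,60)
for x,y in((.5646,.140),(.567,.14),(.57,.139)):
    q=np.array([c([x+.03*np.cos(a),y+.03*np.sin(a),.016]) for a in t]);r=np.array([c([x+.011*np.cos(a),y+.011*np.sin(a),.057]) for a in t]);print(x,"rim u",q[:,0].min(),q[:,0].max(),"vmax",q[:,1].max(),"knob",r[:,0].min(),r[:,0].max(),r[:,1].min())
```

```text
0.008 -y tip +x corner (252, 468) -y back corner (228, 484) +y pad +x (388, 372) +y back (409, 357)
0.015 -y tip +x corner (252, 452) -y back corner (228, 468) +y pad +x (388, 356) +y back (409, 342)
0.021 -y tip +x corner (252, 438) -y back corner (229, 454) +y pad +x (389, 343) +y back (410, 328)
0.028 -y tip +x corner (253, 421) -y back corner (229, 437) +y pad +x (390, 327) +y back (411, 312)
0.5646 rim u 215 377 vmax 432 knob 268 329 279
0.567 rim u 220 382 vmax 435 knob 274 334 281
0.57 rim u 225 387 vmax 438 knob 279 339 285
```

The lid is about 2 mm further in +x. I'll correct for that, lower slightly and close.

```bash
python3 -m pendant '[[[0.002,0,0.004,0,0,0,1],[0.002,0,0.004,0,0,0,0.75],[0.002,0,0.004,0,0,0,0.6],[0.002,0,0.004,0,0,0,0.5],[0.002,0,0.004,0,0,0,0.5]]]' 30; python3 go.py .568 .14 .026 0;python3 -m pendant '[[[0,0,0,0,0,0,0.4],[0,0,-0.004,0,0,0,0.4],[0,0,-0.008,0,0,0,0.4],[0,0,-0.02,0,0,0,0.4],[0,0,-0.03,0,0,0,0.4]]]' 30;  python3 go.py .568 .14 .18 0
```

```text
time: 6.48
ee_pos: [0.5679, 0.1403, 0.0268]
eef_rot: [-0.0, 1.0, -0.0, 0.0]
contact_force: [-2.9, -1.5, 5.9]
width: 0.058
gripper_force: 31.8
t 6.475 pos [0.5679 0.1403 0.0268] yaw -0.0 w 0.058 gf 31.8 F [-2.9 -1.5  5.9]
d [0.0001 0.0003 0.0008] r [-0. -0. -0.]
time: 7.1
ee_pos: [0.5679, 0.1403, 0.0574]
eef_rot: [-0.0, 1.0, -0.0, 0.0]
contact_force: [-0.3, -0.4, -0.4]
width: 0.0574
gripper_force: 32.3
t 7.1 pos [0.5679 0.1403 0.0574] yaw -0.0 w 0.0574 gf 32.3 F [-0.3 -0.4 -0.4]
d [ 0.0002  0.0003 -0.1226] r [-0. -0. -0.]
```

```bash
python3 -m pendant '[[[0,0.005,-0.03,0,0,0,0.4],[0,0.02,-0.065,0,0,0,0.4],[-0.008,0.05,-0.095,0,0,0,0.4],[-0.015,0.09,-0.115,0,0,0,0.4],[-0.022,0.13,-0.122,0,0,0,0.4]]]';python3 -m pendant '[[[-0.007,0.04,0,0,0,0,0.4],[-0.015,0.085,0,0,0,0,0.4],[-0.022,0.13,0,0,0,0,0.4],[-0.03,0.17,0,0,0,0,0.4],[-0.035,0.2,0,0,0,0,0.4]]]';  python3 go.py .508 -.2205 .15 0
python3 - <<'E'
from h import *
im,_=snapshot("scene");np.savez("s2.npz",im=im);crop(im,110,150,120,130,4.6,"pics/c5.png")
E
```

```text
time: 7.72
ee_pos: [0.5458, 0.0093, 0.1804]
eef_rot: [0.0, 1.0, 0.0, 0.001]
contact_force: [-0.6, -0.8, -2.2]
width: 0.0577
gripper_force: 32.5
time: 8.35
ee_pos: [0.5102, -0.1913, 0.1791]
eef_rot: [0.0, 1.0, -0.001, 0.0]
contact_force: [0.4, 0.9, -1.6]
width: 0.058
gripper_force: 32.5
t 8.35 pos [ 0.5102 -0.1913  0.1791] yaw -0.001 w 0.058 gf 32.5 F [ 0.4  0.9 -1.6]
d [-0.0022  0.0292  0.0291] r [ 0.  -0.  -0.1]
```

View pics/c5.png

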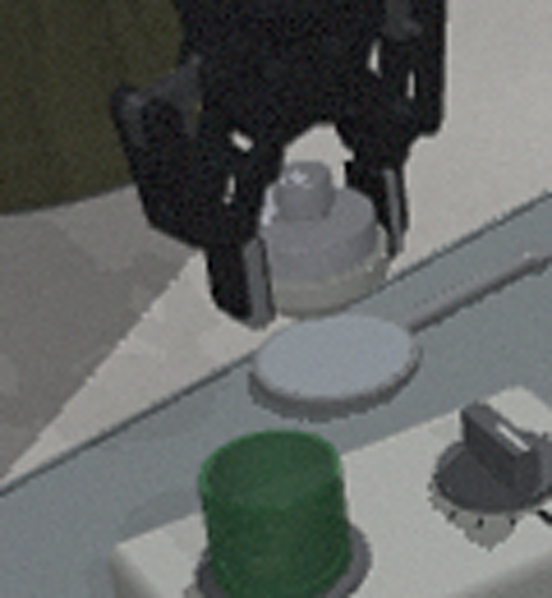

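Lids are held level with the cover on. Knob top is centred about (306,172), lid rim right edge at 388; jar mouth ellipse is centred about (272,460), spanning 200-343.

Run:
```python
from h import *
f=lambda x,y,z:at_z("scene",110+(x+.5)/4.6-.5,150+(y+.5)/4.6-.5,z)
k=f(306,172,.2093);j=f(272,460,.092);print("knob",k,"jar",j,"delta",j-k)
# top estimate of tcp-knob offset
c=lambda p:tuple(round((a-b)*4.6) for a,b in zip(proj("scene",p),(110,150)))
t=np.linspace(0,6.28,60)
for x,y in((.5045,-.2207),(.508,-.2205)):
    q=np.array([c([x+.0275*np.cos(a),y+.0275*np.sin(a),.092]) for a in t]);print("jar pred",q.min(0),q.max(0))
for x,y in((.5102,-.1913),(.507,-.1913)):
    q=np.array([c([x+.011*np.cos(a),y+.011*np.sin(a),.2093]) for a in t]);print("knob pred",q.min(0),q.max(0))
    q=np.array([c([x+.03*np.cos(a),y+.03*np.sin(a),.179-.0228+.012]) for a in t]);print("rim pred",q.min(0),q.max(0))
```

```text
knob [ 0.51332206 -0.18927367  0.2093    ] jar [ 0.50576111 -0.21704105  0.092     ] delta [-0.00756094 -0.02776737 -0.1173    ]
jar pred [188 421] [333 504]
jar pred [194 424] [339 507]
knob pred [264 156] [325 184]
rim pred [226 226] [387 308]
knob pred [258 153] [319 181]
rim pred [220 224] [381 305]
```

```bash
python3 -m pendant '[[[-0.003,0.015,0.01,0,0,0,0.4],[-0.003,0.029,0.03,0,0,0,0.4],[-0.003,0.029,0.045,0,0,0,0.4],[-0.003,0.029,0.06,0,0,0,0.4],[-0.003,0.029,0.06,0,0,0,0.4]]]'; python3 go.py .507 -.220 .103 0
python3 - <<'E'
from h import *
im,_=snapshot("scene");im2,_=snapshot("top")
o=np.zeros((500,780,3),np.uint8);o[:,:500]=cv2.resize(im[200:300,120:220],None,fx=5,fy=5,interpolation=cv2.INTER_CUBIC)
o[:350,505:775]=cv2.resize(im2[180:250,364:418],None,fx=5,fy=5,interpolation=cv2.INTER_CUBIC);cv2.imwrite("pics/c6.png",o)
E
```

```text
time: 9.02
ee_pos: [0.5073, -0.218, 0.1168]
eef_rot: [-0.001, 1.0, 0.0, -0.001]
contact_force: [0.7, 0.5, -1.5]
width: 0.0576
gripper_force: 32.5
t 9.025 pos [ 0.5073 -0.218   0.1168] yaw 0.001 w 0.0576 gf 32.5 F [ 0.7  0.5 -1.5]
d [-0.0002  0.0021  0.0138] r [-0.1  0.1  0. ]
```

View pics/c6.png

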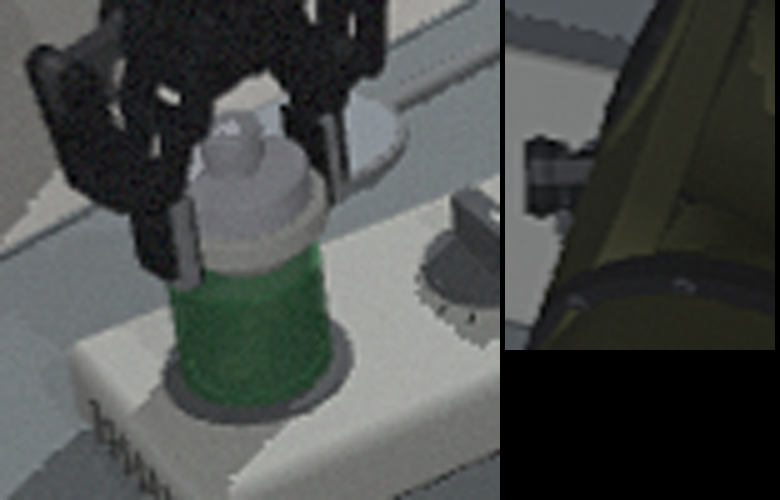

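The picture shows the lid over the jar mouth (rim right edge 328, jar 170-325), aligned to within about 1 mm sideways. I'll descend gently.

```bash
python3 -m pendant '[[[0,0.001,0.004,0,0,0,0.4],[0,0.001,0.007,0,0,0,0.4],[0,0.001,0.01,0,0,0,0.4],[0,0.001,0.01,0,0,0,0.4]]]'; python3 go.py .507 -.220 .103 0
```

```text
time: 9.62
ee_pos: [0.5076, -0.2197, 0.1081]
eef_rot: [-0.0, 1.0, -0.0, -0.0]
contact_force: [0.5, -1.1, -1.6]
width: 0.0575
gripper_force: 32.5
t 9.625 pos [ 0.5076 -0.2197  0.1081] yaw -0.0 w 0.0575 gf 32.5 F [ 0.5 -1.1 -1.6]
d [-0.0006  0.0003  0.0051] r [-0.  0. -0.]
```

No contact yet, and the plug is already about 7 mm below the rim. Continuing down in small steps.

```bash
python3 -m pendant '[[[0,0,0.002,0,0,0,0.4],[0,0,0.003,0,0,0,0.4],[0,0,0.003,0,0,0,0.4]]]'; python3 -m pendant '[[[0,0,0.001,0,0,0,0.4],[0,0,0.002,0,0,0,0.4],[0,0,0.002,0,0,0,0.4]]]'; python3 go.py .507 -.220 .103 0
```

```text
time: 10.0
ee_pos: [0.5076, -0.2197, 0.1052]
eef_rot: [-0.0, 1.0, -0.0, -0.0]
contact_force: [-0.4, -0.3, -0.5]
width: 0.0578
gripper_force: 32.5
time: 10.38
ee_pos: [0.5076, -0.2197, 0.1032]
eef_rot: [-0.0, 1.0, -0.0, -0.0]
contact_force: [-0.5, 0.3, -2.0]
width: 0.0581
gripper_force: 32.5
t 10.375 pos [ 0.5076 -0.2197  0.1032] yaw -0.0 w 0.0581 gf 32.5 F [-0.5  0.3 -2. ]
d [-0.0006  0.0003  0.0002] r [-0.  0. -0.]
```

```bash
for i in 1 2 3; do python3 -m pendant '[[[0,0,0.001,0,0,0,0.4],[0,0,0.001,0,0,0,0.4]]]'|grep -E "pos|contact"; done
```

```text
ee_pos: [0.5078, -0.2197, 0.1028]
contact_force: [-2.8, 0.6, 4.5]
ee_pos: [0.5078, -0.2198, 0.1027]
contact_force: [-7.6, 3.7, 15.8]
ee_pos: [0.5078, -0.2198, 0.1026]
contact_force: [-12.7, 5.5, 27.1]
```

Seated at the expected height. I'll relieve the press and open.

```bash
python3 -m pendant '[[[0,0,-0.002,0,0,0,0.4],[0,0,-0.002,0,0,0,0.4]]]'|grep -E "pos|contact"; python3 -m pendant '[[[0,0,0,0,0,0,0.72],[0,0,0,0,0,0,0.78],[0,0,0,0,0,0,0.85],[0,0,0,0,0,0,0.93],[0,0,0,0,0,0,1]]]';python3 -m pendant '[[[0,0,0,0,0,0,1],[0,0,-0.03,0,0,0,1],[0,0,-0.06,0,0,0,1],[0,0,-0.08,0,0,0,1]]]'; python3 go.py .507 -.09 .18 0
```

```text
ee_pos: [0.5079, -0.2198, 0.1027]
contact_force: [-2.2, -0.0, 7.7]
time: 12.0
ee_pos: [0.5077, -0.2197, 0.1022]
eef_rot: [-0.0, 1.0, -0.0, -0.0]
contact_force: [-0.3, -0.5, 0.3]
width: 0.0854
gripper_force: 0.0
time: 12.5
ee_pos: [0.5079, -0.2198, 0.1838]
eef_rot: [0.0, 1.0, -0.0, 0.001]
contact_force: [0.4, -0.6, -0.7]
width: 0.0856
gripper_force: 0.0
t 12.5 pos [ 0.5079 -0.2198  0.1838] yaw -0.0 w 0.0856 gf 0.0 F [ 0.4 -0.6 -0.7]
d [-0.0009 -0.1298  0.0037] r [ 0.  -0.1 -0. ]
```

```bash
python3 -m pendant '[[[-0.078,-0.24,0,0,0,0,1],[-0.078,-0.24,0,0,0,0,1],[-0.078,-0.24,0,0,0,0,1],[-0.078,-0.24,0,0,0,0,1],[-0.078,-0.24,0,0,0,0,1]]]'|grep pos
python3 - <<'E'
from h import *
im,d=snapshot("scene");im2,_=snapshot("top");np.savez("f.npz",im=im,im2=im2)
o=np.zeros((460,800,3),np.uint8);o[:450,:350]=cv2.resize(im[210:300,130:200],None,fx=5,fy=5,interpolation=cv2.INTER_CUBIC)
o[:,355:800]=cv2.resize(im2[175:251,326:400+0][:,:74],(445,460),interpolation=cv2.INTER_CUBIC) if 0 else cv2.resize(im2[170:262,330:419],None,fx=5,fy=5,interpolation=cv2.INTER_CUBIC);cv2.imwrite("pics/c7.png",o)
E
```

```text
ee_pos: [0.4287, 0.0231, 0.1826]
```

View pics/c7.png

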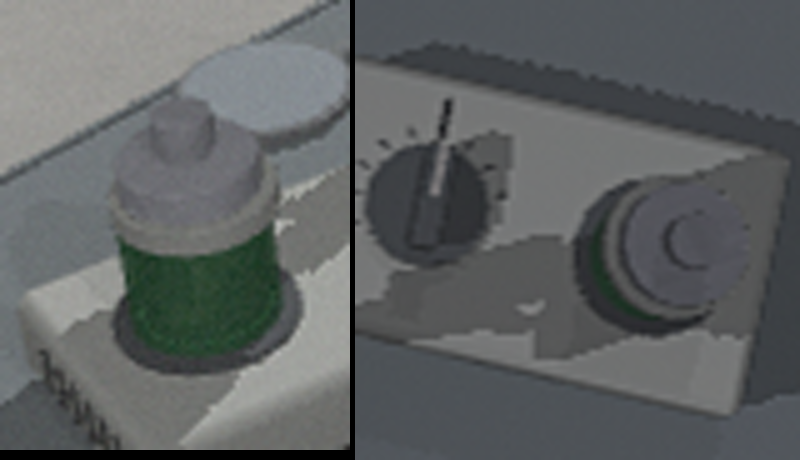

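Lids sit level on the jar with the cover on, and the pointer is on the index. The knob is at about (694,240) in the top crop. I'll work out the grasp.

```bash
python3 - <<'E'
from h import *
f=lambda x,y,z:at_z("top",330+(x-355+.5)/5-.5,170+(y+.5)/5-.5,z)
print("knob",f(694,240,.133),"rim",f(671,249,.102), "cap",f(685,245,.115))
g=lambda x,y,z:at_z("scene",130+(x+.5)/5-.5,210+(y+.5)/5-.5,z)
print("scene knob",g(184,113,.133))
E
python3 go.py .5075 -.220 .18 0
```

```text
knob [ 0.50523568 -0.22005974  0.133     ] rim [ 0.50418774 -0.21741023  0.102     ] cap [ 0.50472962 -0.22035725  0.115     ]
scene knob [ 0.51105196 -0.22046341  0.133     ]
t 13.225 pos [0.4299 0.0206 0.1826] yaw 0.001 w 0.0851 gf 0.0 F [-0.4 -0.7 -0.1]
d [0.0773 0.2407 0.0027] r [ 0.  -0.   0.1]
```

Target is (0.508, -0.220), yaw 0. I'll approach, descend half open, and close gently.

```bash
python3 -m pendant '[[[0.078,0.2407,0,0,0,0,0.7],[0.078,0.2407,0,0,0,0,0.7],[0.078,0.2407,0,0,0,0,0.6],[0.078,0.2407,0,0,0,0,0.5],[0.078,0.2407,0,0,0,0,0.5]]]'|grep pos;python3 -m pendant '[[[0,0,0,0,0,0,0.5],[0,0,0,0,0,0,0.5]]]';  python3 go.py .508 -.22 .140 0
```

```text
ee_pos: [0.5075, -0.2254, 0.1814]
time: 14.1
ee_pos: [0.5075, -0.22, 0.1823]
eef_rot: [-0.0, 1.0, 0.0, -0.0]
contact_force: [0.3, -0.2, 0.6]
width: 0.0428
gripper_force: 0.0
t 14.1 pos [ 0.5075 -0.22    0.1823] yaw 0.0 w 0.0428 gf 0.0 F [ 0.3 -0.2  0.6]
d [0.0005 0.     0.0423] r [-0.  0.  0.]
```

```bash
python3 -m pendant '[[[0,0,0.02,0,0,0,0.5],[0,0,0.034,0,0,0,0.5],[0,0,0.042,0,0,0,0.5],[0,0,0.042,0,0,0,0.5],[0,0,0.042,0,0,0,0.4]]]' 20;python3 -m pendant '[[[0,0,0,0,0,0,0.32],[0,0,0,0,0,0,0.28],[0,0,0,0,0,0,0.24],[0,0,0,0,0,0,0.2],[0,0,0,0,0,0,0.15]]]' 20; python3 go.py .508 -.22 .140 0
```

```text
time: 14.72
ee_pos: [0.5079, -0.2204, 0.1408]
eef_rot: [0.0, 1.0, -0.0, 0.0]
contact_force: [-0.2, -0.3, -0.3]
width: 0.0344
gripper_force: 0.0
time: 15.35
ee_pos: [0.5078, -0.2204, 0.1406]
eef_rot: [0.0, 1.0, -0.0, 0.0]
contact_force: [-1.8, 0.6, 4.1]
width: 0.0206
gripper_force: 19.6
t 15.35 pos [ 0.5078 -0.2204  0.1406] yaw -0.0 w 0.0206 gf 19.6 F [-1.8  0.6  4.1]
d [ 0.0002 -0.0004  0.0006] r [ 0. -0. -0.]
```

Knob gripped (about 21 mm). Lifting slowly at first, then up.

```bash
python3 -m pendant '[[[0,0,-0.002,0,0,0,0.1],[0,0,-0.005,0,0,0,0.1],[0,0,-0.009,0,0,0,0.1],[0,0,-0.014,0,0,0,0.1],[0,0,-0.02,0,0,0,0.1]]]' 25;python3 -m pendant '[[[0,0,-0.02,0,0,0,0.1],[0,0,-0.04,0,0,0,0.1],[0,0,-0.07,0,0,0,0.1],[0,0,-0.09,0,0,0,0.1],[0,0,-0.1,0,0,0,0.1]]]';python3 -m pendant '[[[0,0,0,0,0,0,0.1],[0,0,0,0,0,0,0.1],[0,0,0,0,0,0,0.1],[0,0,0,0,0,0,0.1]]]'
python3 - <<'E'
from h import *
im,d=snapshot("scene");im2,_=snapshot("top")
crop(im,120,130,120,150,4,"pics/c8.png")
E
```

```text
time: 15.98
ee_pos: [0.5077, -0.2204, 0.1607]
eef_rot: [-0.0, 1.0, -0.0, -0.0]
contact_force: [0.0, -0.7, -0.5]
width: 0.0206
gripper_force: 24.4
time: 16.6
ee_pos: [0.5078, -0.2205, 0.2616]
eef_rot: [0.0, 1.0, -0.0, 0.001]
contact_force: [-0.6, 0.9, -0.9]
width: 0.0206
gripper_force: 24.5
time: 17.1
ee_pos: [0.5076, -0.2204, 0.2598]
eef_rot: [-0.0, 1.0, -0.0, -0.0]
contact_force: [-0.0, 0.3, -0.2]
width: 0.0204
gripper_force: 24.5
```

View pics/c8.png

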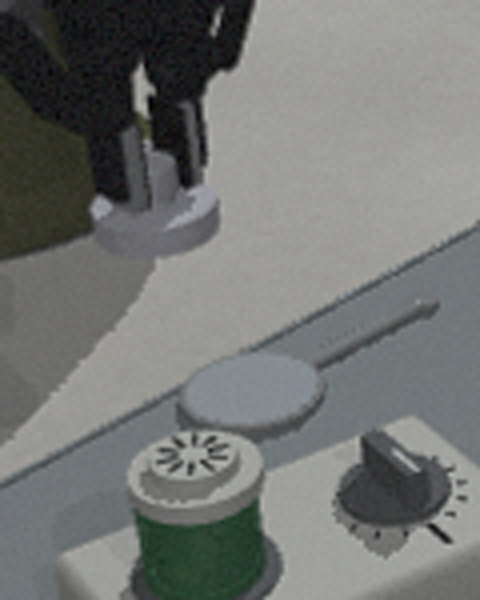

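The cover is held upright at (155,225), and the vented lid is seated at (195,475). The cover is raised about 12 cm, so I'm handing in.

```bash
python3 -c "
from plant import env
print(env.finish_job())"
```

```text
the job is handed in; nothing more can be done
None
```

The job is handed in. The dial pointer is on the index line within my camera reading, the vented lid is seated on the jar, and the cover is held upright about 12 cm above where it sat; the hand-in call gave no verdict.

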